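Load the welding nest and latch its cover

TASK

Press down on the hinged cover frame of the welding nest to release its push-push catch and let the cover spring right up. Take the black bracket with the upright rib from the tray and set it flat in the nest's rectangular pocket, then swing the cover down and press it again until it latches and stays shut by itself. Press gently, feeling for the end of the latch's travel and never harder than 30 N, and leave the other things where they are.

Things in the scene. Friction and masses are not known exactly. Their poses are not given: they have to be found in the camera images.
- nest: Welding nest, fixed: aluminium block (176 x 110 mm, top 40 mm above the table) on a dark plate (190 x 150 x 12 mm). Origin: centre of its underside. x points from the latch at its front (robot side) to the hinge at its back, y left, z up. A dark slotted latch block (36 x 44 mm, top 64 mm up) stands at x = -58 mm under the cover's front bar.
- pocket (a point): Centre of the floor of the nest's pocket, 40 mm above the nest's origin, same axes. The pocket is 64 mm (along the nest's x) by 44 mm (along y), bounded by steel rails 6 mm thick and 6 mm high with lips that flare outwards another 3 mm up to 14 mm above the floor, as a lead-in. It is under the cover's window until the cover stands open.
- hinge (a point): Middle of the cover's hinge line, which runs along the nest's y: 80 mm along +x from the nest's origin and 76 mm up. Hinge posts at y = +-55.5 mm, 8 mm thick, reach 84 mm up. To shut the raised cover, push on its back (outer) face from beyond the hinge towards the robot, and follow its arc down.
- cover (a joint): Angle (rad) of the cover, an aluminium frame 8 mm thick, 100 mm wide, reaching 160 mm from the hinge, with a window 70 x 64 mm (45 to 115 mm from the hinge). 0: level, underside 76 mm above the table; positive: front going up and back; stop at 1.75, just past upright. Latched: -0.01 to 0.015, differing from nest to nest. A damped spring (0.6 N m shut, 0.25 open) raises it fully in 1.3 s.
- press_spot (a point): Middle of the upper (outer) face of the cover's plain front bar (45 x 100 mm): 138 mm from the hinge, 8 mm above the underside; moves with the cover. Press here: after 3 to 5 N of spring over about 7 mm comes a hard end (at -0.06 to -0.03 rad, varying); less than that may not click. Press slowly, stop there at about 10 to 15 N and let go.
- latch (a point): Mouth of the push-push latch, in the top of the latch block, 64 mm above the nest's origin. Pressed to the hard end and let go it frees the latched cover, which springs up after the finger (back off up and towards the nest's front); pressed to the hard end and let go again it holds the cover.
- bracket: The part to load, moulded black plastic, about 50 g: a flat foot 56 x 36 x 8 mm with an upright rib on it, 36 mm long, 14 mm thick (along its y), top at 34 mm; two round bosses 10 mm across and 10 mm high on the foot at both ends of the rib. Origin: centre of the foot's underside; x along the foot and rib, z up. It lies upright in the tray; grip the rib across y from above. Either way round fits the pocket, long side along the nest's x.
- tray: Shallow grey tray, fixed: 220 x 170 mm, walls 14 mm high and 5 mm thick, floor 5 mm thick. Origin: centre of its underside. It stands to the left or right of the nest and holds the bracket and small black bystanders.
- cap_a: Bystander in the tray: round stepped black cap, 30 mm across, 22 mm high.
- cap_b: Bystander in the tray: the same kind of round cap.
- clip_a: Bystander in the tray: small black forked clip, 30 x 22 x 22 mm, no single rib but two short prongs.
- clip_b: Bystander on the table: the same kind of forked clip.
- driver: Bystander on the table beyond the nest: a screwdriver.
- cleaner: Bystander on the table: a white bottle, 56 mm across, 150 mm high.
- gauge: Bystander on the table: a steel gauge block, 60 x 30 x 20 mm.
There are look-alikes about, which are no part of the job. Leave any blue or yellow look-alike of the bracket alone.

How it is judged:
By the outcome, as a careful person would: the job done as asked, in the order asked, and still so for the second after the job is handed in, with the robot touching nothing.
It also fails if it takes over 72 s, if anything falls off the work surface, if the arm or the gripper's body presses on something with over 40 N, if the wrist force passes 120 N, or if a joint passes its speed limit or range.

ROBOT

A 6-joint arm with a two-finger parallel gripper is mounted at the origin on the work surface. World frame = base frame: x ahead of the robot, y to its left, z up, the work surface at z = 0. Lengths are in mm, angles in rad, forces in N, time in s.
With the tool pointing down it reaches from about 400 to 925 mm from the base axis. Payload 12.5 kg.
Tool frame: the origin (TCP) lies between the finger pads; the fingertips stand 14 mm ahead of it and the grasp point (between the pads) lies 5 mm behind it; x points along the fingers, y is the direction in which the jaws open and shut, and the axes are right-handed (so a half turn about x gives the same grasp; the last joint's range is limited). The gripper opens to 95 mm and grips with 3 to 60 N. Pads are 20 mm wide; open, the fingers measure 119 mm over their backs; the gripper's body (75 mm by 180 mm) begins 59 mm behind the grasp point.
Start: joints at [-1.311, 0.491, 1.559, -0, 1.092, -0.106], TCP at [223.584, -583.657, 228.661] pointing down, gripper open.
Joint ranges: [-3.1, 3.1], [-0.84, 2.19], [0.05, 2.79], [-1.13, 4.28], [0.06, 2.93], [-2.69, 2.69]. Speed limits (rad/s): [2.22, 2.22, 2.79, 3.14, 3.14, 3.14].

INTERFACE

Orientations are given as [roll, pitch, yaw] about the fixed x, y, z axes, in that order (R = Rz(yaw) Ry(pitch) Rx(roll)).
In Python, from cell import env, cams gives the robot as it stands.
- The arm moves only by the tool carry_out, never from a script. Its arguments are lists of equal length, an entry for each row: "grip": the closure, from -1 (fully open) to 1 (shut); "linear": the shift along the tool's x, y, z scaled (see below), a list of three; "turn": the turn about the tool's x scaled (see below). In form: {"grip": [grip, ...], "linear": [[tx, ty, tz], ...], "turn": [turn, ...]}. A call has 1 to 5 rows; each row shifts and turns the commanded pose from where the row before left it, along the tool's axes as they then stand; what a row does not reach is not made up. The controller multiplies each number of a shift by 0.5 m and each number of a turn by 180 degrees. A row lasts 1/10 s, in which the tool goes at most 50 mm and 8.59 degrees, less where a joint would pass 70% of its speed; a pose out of reach is approached as far as the arm can. A call with a number of a shift or a turn outside -1 to 1 is refused whole. A call with a gripper value outside its range is refused whole. The fingers move at their own pace and stop on an object; the grip force is fixed at half the most. Time passes only in rows, so rows that do not move let the fingers close. It gives the time, the measured TCP pose, the force and the opening at its end, in the units of the state.
- env.state(): the state, without advancing time (a new reading comes with each control period).
- cams.read_camera(name): name is "side" or "top" or "wrist"; returns the picture (400x640x3 uint8, blue, green, red); there is no depth.
- cams.camera_info(name): a dict with "fx", "fy", "cx", "cy" (pixels), "dist" ([k1, k2, p1, p2, k3] as OpenCV has them; the pictures are not rectified), "view" (4x4, takes a point from world to camera coordinates). Camera axes: x right, y down, z forward; pixel columns grow to the right and rows downward; lengths in mm; the calibration is good to about 2 mm. A picture is of the moment at which its call begins: read the wrist's pose just before it. camera_info takes no time and is no camera call; for the wrist camera it gives the pose at the moment of the call.
- env.job_done(): hands the job in, once; it reports no verdict.
The state is a dict: "t": time; "joints": joint angles; "qvel": joint speeds; "tau": joint torques, N m; "eef_pos": TCP position; "tcp_rot": TCP orientation; "ft_force": force on the tool from outside, world axes, zero at the start; "moment": the same for the moment, N m; "opening": opening from 0.0 (shut) to 1.0 (fully open).
Only numpy, scipy, OpenCV 4.12 (cv2) and the standard library are available. Lean on these libraries where they do the work, as an engineer would, in place of code of your own. Each camera call takes 0.05 s, during which the arm holds its last target. There are 200 camera calls.

## Working session

There is one attempt and no reset: what is moved stays moved. The work goes in short steps, Python scripts to look and compute and a tool call to move; the robot and the scene stay as the last step left them, time stands still between calls to the robot, and variables do not carry over. Pictures are saved under pics/ and viewed, about 8 in all and at most 12, crops included, and the job is handed in when it is done.

Besides the shell and the picture viewer there is one more tool, called after "Request:" by a JSON object that holds its "method" and its "body". carry_out: Moves the arm, as the interface text tells. Shifts and turns lie within -1 to 1; 1 stands for 0.5 m of shift or 180 degrees of turn. Its arguments: {"type":"object","properties":{"grip":{"type":"array"},"linear":{"type":"array"},"turn":{"type":"array"}},"required":["grip","linear","turn"]}

```bash
ls; mkdir -p pics; python3 - <<'E'
from cell import env,cams
import cv2,numpy as np
print(env.state())
for n in("top","side","wrist"):
    i=cams.camera_info(n);print(n,i)
    cv2.imwrite(f"pics/{n}0.png",cams.read_camera(n))
E
```

```text
pics
{'t': 0.0, 'joints': array([-1.31061690e+00,  4.91556150e-01,  1.55945895e+00, -3.91490393e-06,
        1.09170489e+00, -1.05603117e-01]), 'qvel': array([-9.43972812e-05,  2.23284676e-03, -1.36533331e-03,  8.73837483e-04,
       -3.09843868e-04,  3.85998940e-04]), 'tau': array([-2.44726492e-03, -6.12641859e+01, -2.58182877e+01,  6.92085782e-02,
        4.81831993e-02, -1.10019812e-04]), 'eef_pos': array([ 223.5079926 , -583.41755879,  228.06059043]), 'tcp_rot': array([-1.67331954,  1.56966898,  1.83405746]), 'ft_force': array([-0.20833724,  0.44337252,  0.63327389]), 'moment': array([0.00922988, 0.02367814, 0.00777816]), 'opening': 1.0019128436975342}
top {'fx': 363.50973699294656, 'fy': 363.50973699294656, 'cx': 319.6822617635061, 'cy': 195.85557364519494, 'dist': array([-0.05988426,  0.        ,  0.        ,  0.        ,  0.        ]), 'view': array([[ 1.71284834e-03, -9.99818018e-01, -1.89999435e-02,
         5.06422614e+01],
       [-9.95363462e-01,  1.22626131e-04, -9.61850474e-02,
         5.98299248e+02],
       [ 9.61698733e-02,  1.90766000e-02, -9.95182113e-01,
        
[... 481 characters left out ...]
82673e-01,  8.27223170e-01, -4.71379660e-01,
         6.25324045e+02],
       [ 0.00000000e+00,  0.00000000e+00,  0.00000000e+00,
         1.00000000e+00]])}
wrist {'fx': 284.21674413407203, 'fy': 284.21674413407203, 'cx': 320.15154698324784, 'cy': 201.42359651832732, 'dist': array([-0.02208728,  0.        ,  0.        ,  0.        ,  0.        ]), 'view': array([[ 3.56947903e-01, -9.34124282e-01, -1.43498941e-04,
        -6.24006745e+02],
       [-8.91593426e-01, -3.40741815e-01,  2.98255222e-01,
        -3.43321678e+01],
       [-2.78656341e-01, -1.06333633e-01, -9.54486146e-01,
         3.92613122e+02],
       [ 0.00000000e+00,  0.00000000e+00,  0.00000000e+00,
         1.00000000e+00]])}
```

View pics/top0.png

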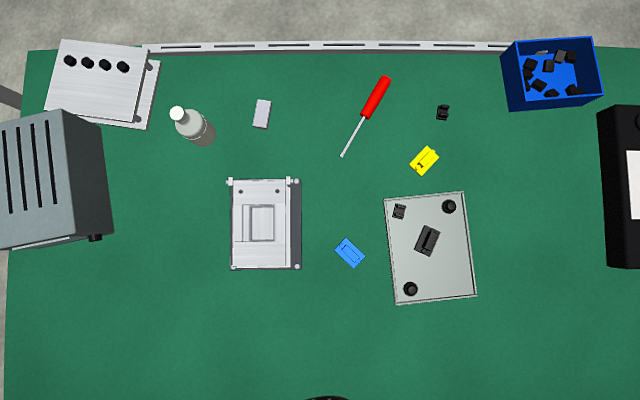

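View pics/side0.png

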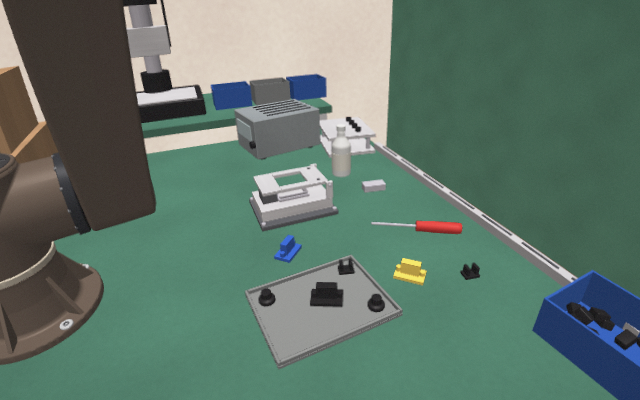

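Top view: the nest is at (266,223) and the tray at (430,247). Things that could be mistaken for the bracket: the black part with rib at (428,240), blue at (349,253), yellow at (424,160), clips at (399,211) and (442,112), and caps at (449,207) and (410,289). By the description I choose (428,240). I'll check it in a close crop.

```bash
cat > h.py <<'E'
from cell import env,cams
import cv2,numpy as np
from scipy.spatial.transform import Rotation as R
def K(i): return np.array([[i['fx'],0,i['cx']],[0,i['fy'],i['cy']],[0,0,1.]])
def unp(i,px,z):
    "pixel -> world on plane z"
    i=cams.camera_info(i) if isinstance(i,str) else i
    u=cv2.undistortPoints(np.array(px,float).reshape(-1,1,2),K(i),i['dist']).reshape(-1,2)
    V=i['view'];Rw=V[:3,:3].T;c=-Rw@V[:3,3]
    d=np.c_[u,np.ones(len(u))]@Rw.T
    return c+d*((z-c[2])/d[:,2])[:,None]
def proj(i,P):
    i=cams.camera_info(i) if isinstance(i,str) else i
    V=i['view'];return cv2.projectPoints(np.array(P,float).reshape(-1,1,3),cv2.Rodrigues(V[:3,:3])[0],V[:3,3],K(i),i['dist'])[0].reshape(-1,2)
E
python3 - <<'E'
from h import *
im=cv2.imread('pics/top0.png')
a=cv2.resize(im[165:285,215:315],None,fx=4,fy=4,interpolation=cv2.INTER_CUBIC)
b=cv2.resize(im[185:305,380:480],None,fx=4,fy=4,interpolation=cv2.INTER_CUBIC)
cv2.imwrite('pics/crop1.png',np.hstack([a,b]))
print(unp('top',[[428,240]],30),unp('top',[[266,223]],76))
i=cams.camera_info('wrist');V=i['view'];print('cam c',-V[:3,:3].T@V[:3,3])
T=R.from_euler('xyz',env.state()['tcp_rot']).as_matrix();print(T)
print('cam in tool',T.T@(-V[:3,:3].T@V[:3,3]-env.state()['eef_pos']), V[:3,:3]@T)
E
```

```text
[[ 508.86386909 -167.19386664   30.        ]] [[541.84700502 152.34567313  76.        ]]
cam c [ 301.53513082 -552.86239034  384.97329847]
[[-2.19736881e-04  3.57746112e-01 -9.33818864e-01]
 [ 7.84176184e-04 -9.33818538e-01 -3.57746171e-01]
 [-9.99999668e-01 -8.10888542e-04 -7.53416082e-05]]
cam in tool [-156.75788758   -0.81466187  -83.78238897] [[-8.34331949e-04  9.99999286e-01  8.54951854e-04]
 [-2.98342449e-01 -1.06493329e-03  9.54458301e-01]
 [ 9.54458531e-01  5.41266624e-04  2.98343125e-01]]
```

View pics/crop1.png

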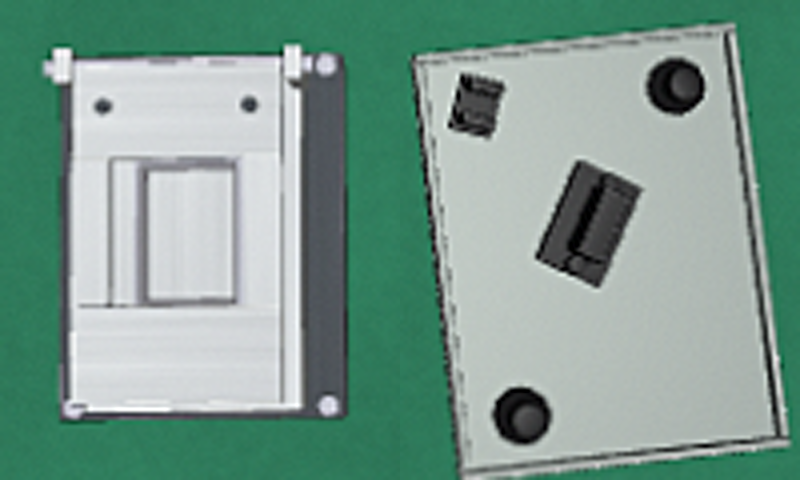

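The close crop confirms the choice: a black foot with an upright rib and bosses in the tray, centred near crop (590,225). Next I'll fit the nest and bracket poses.

```bash
cat > fit.py <<'E'
from h import *
from scipy.optimize import least_squares
def fit(obs,mod,x0,info):
    mod=np.array(mod,float);obs=np.array(obs,float)
    def W(p):
        c,s=np.cos(p[2]),np.sin(p[2]);return np.c_[p[0]+c*mod[:,0]-s*mod[:,1],p[1]+s*mod[:,0]+c*mod[:,1],mod[:,2]]
    f=lambda p:(proj(info,W(p))-obs).ravel()
    r=least_squares(f,x0,x_scale=[1,1,.01],loss='soft_l1');return r.x,f(r.x).reshape(-1,2)
E
python3 - <<'E'
from fit import *
L=lambda q:[(215+u/4-.375,165+v/4-.375) for u,v in q]
B=lambda q:[(380+(u-400)/4-.375,185+v/4-.375) for u,v in q]
# nest: plate corners, cover front corners, window corners(cover top)
obs=L([(344,55),(345,417),(60,418),(71,408),(281,405),(109,158),(108,305),(62,50),(292,47)])
mod=[(95,-75,12),(-95,-75,12),(-95,75,12),(-80,50,84),(-80,-50,84),(35,32,84),(-35,32,84),(88,55.5,84),(88,-55.5,84)]
p,r=fit(obs,mod,[540,150,0],cams.camera_info('top'));print('nest',p,'\n',r.round(1))
obs=B([(582,160),(643,188),(600,288),(537,258)])
mod=[(28,18,13),(28,-18,13),(-28,-18,13),(-28,18,13)]
p,r=fit(obs,mod,[510,-167,-.4],cams.camera_info('top'));print('bracket',p,np.degrees(p[2]),'\n',r.round(1))
E
```

```text
nest [5.42096381e+02 1.65067259e+02 1.21628812e-02] 
 [[ 0.1 -0.6]
 [ 0.4  0.6]
 [-0.7  0.7]
 [-0.4 -0.8]
 [ 0.3 -0.3]
 [ 0.   0.3]
 [-0.   0.7]
 [-0.1 -0.2]
 [ 0.2 -0.3]]
bracket [ 5.07492799e+02 -1.70384887e+02 -4.40247678e-01] -25.22433386740069 
 [[-0.3 -0.2]
 [ 0.3  0.2]
 [ 0.1 -0. ]
 [-0.1  0. ]]
```

```bash
cat > mv.py <<'E'
from h import *
import sys
def cur():
    s=env.state();T=R.from_euler('xyz',s['tcp_rot']).as_matrix();return s,s['eef_pos'],np.degrees(np.arctan2(T[1,1],T[0,1]))
def plan(wps,step=48,dstep=8.4):
    "wps: list of (x,y,z,theta_deg); prints rows (linear, turn)"
    s,p,th=cur();out=[]
    print('t %.2f'%s['t'],'pos',p.round(1),'th %.1f'%th,'F',s['ft_force'].round(1),'open %.3f'%s['opening'],'j',s['joints'].round(2))
    for *q,t in wps:
        q=np.array(q,float);n=int(max(np.ceil(np.linalg.norm(q-p)/step),np.ceil(abs(t-th)/dstep),1))
        for k in range(n):
            d=(q-p)/(n-k);a=(t-th)/(n-k);c,s_=np.cos(np.radians(th)),np.sin(np.radians(th))
            l=np.round(np.array([-d[2],c*d[0]+s_*d[1],s_*d[0]-c*d[1]])/500,4);tu=round(-a/180,4)
            out.append((list(map(float,l)),tu));p=p+500*(np.array([s_*l[2],-c*l[2],0])+np.array([c*l[1],s_*l[1],-l[0]]));th-=tu*180
    for i in range(0,len(out),5):print([o[0] for o in out[i:i+5]],[o[1] for o in out[i:i+5]])
if __name__=='__main__': plan(eval(sys.argv[1]))
E
python3 mv.py "[(450,-250,228,-10),(478,164,180,90.7)]"
```

```text
t 0.15 pos [ 223.6 -583.5  228.2] th -69.0 F [ 0.2 -0.3  0.1] open 1.000 j [-1.31  0.49  1.56 -0.    1.09 -0.11]
[[0.0, -0.0512, -0.0735], [0.0001, -0.0425, -0.0789], [0.0, -0.0332, -0.0832], [0.0001, -0.0235, -0.0864], [0.0, -0.0134, -0.0886]] [np.float64(-0.0364), np.float64(-0.0364), np.float64(-0.0365), np.float64(-0.0364), np.float64(-0.0365)]
[[0.0001, -0.0032, -0.0895], [0.0, 0.007, -0.0893], [0.0001, 0.0172, -0.0879], [0.0, 0.0271, -0.0854], [0.008, -0.0074, -0.0688]] [np.float64(-0.0364), np.float64(-0.0365), np.float64(-0.0364), np.float64(-0.0365), np.float64(-0.0466)]
[[0.008, 0.0027, -0.0691], [0.008, 0.0128, -0.068], [0.008, 0.0226, -0.0654], [0.008, 0.0318, -0.0614], [0.008, 0.0405, -0.0561]] [np.float64(-0.0466), np.float64(-0.0466), np.float64(-0.0466), np.float64(-0.0466), np.float64(-0.0466)]
[[0.008, 0.0482, -0.0496], [0.008, 0.0549, -0.042], [0.008, 0.0604, -0.0335], [0.008, 0.0647, -0.0244], [0.008, 0.0676, -0.0146]] [np.float64(-0.0466), np.float64(-0.0466), np.float64(-0.0467), np.float64(-0.0466), np.float64(-0.0467)]
[[0.008, 0.069, -0.0046]] [np.float64(-0.0466)]
```

Request:
{"method": "carry_out", "body": {"grip": [1, 1, 1, 1, 1], "linear": [[0, -0.051, -0.074], [0, -0.042, -0.079], [0, -0.033, -0.083], [0, -0.023, -0.086], [0, -0.013, -0.089]], "turn": [-0.036, -0.036, -0.036, -0.036, -0.036]}}

```text
t: 0.65
eef_pos: [351.2, -397.8, 228.6]
tcp_rot: [-2.079, 1.571, 1.998]
ft_force: [0.7, -0.9, 0.1]
opening: 0.636
```

Request:
{"method": "carry_out", "body": {"grip": [1, 1, 1, 1, 1], "linear": [[0, -0.003, -0.09], [0, 0.007, -0.089], [0, 0.017, -0.088], [0, 0.027, -0.085], [0.008, -0.007, -0.069]], "turn": [-0.036, -0.036, -0.036, -0.036, -0.047]}}

```text
t: 1.15
eef_pos: [457.5, -216.0, 224.7]
tcp_rot: [1.169, 1.569, -0.435]
ft_force: [-0.1, 0.3, -1.0]
opening: 0.215
```

```bash
python3 mv.py "[(478,164,180,90.7)]"
```

```text
t 1.15 pos [ 457.5 -216.   224.7] th -1.9 F [-0.1  0.3 -1. ] open 0.215 j [-0.57  0.33  1.85  0.    0.96 -0.54]
[[0.0075, 0.0013, -0.0634], [0.0075, 0.0098, -0.0627], [0.0074, 0.0181, -0.0608], [0.0075, 0.0261, -0.0578], [0.0074, 0.0337, -0.0538]] [np.float64(-0.0429), np.float64(-0.0429), np.float64(-0.0429), np.float64(-0.0429), np.float64(-0.0429)]
[[0.0075, 0.0406, -0.0487], [0.0074, 0.0468, -0.0428], [0.0075, 0.0521, -0.0362], [0.0074, 0.0565, -0.0289], [0.0075, 0.0598, -0.021]] [np.float64(-0.0429), np.float64(-0.0429), np.float64(-0.0429), np.float64(-0.0428), np.float64(-0.0429)]
[[0.0074, 0.0621, -0.0128], [0.0075, 0.0632, -0.0044]] [np.float64(-0.0428), np.float64(-0.0429)]
```

Request:
{"method": "carry_out", "body": {"grip": [1, 1, 1, 1, 1], "linear": [[0.007, 0.001, -0.063], [0.007, 0.01, -0.063], [0.007, 0.018, -0.061], [0.007, 0.026, -0.058], [0.007, 0.034, -0.054]], "turn": [-0.043, -0.043, -0.043, -0.043, -0.043]}}

```text
t: 1.65
eef_pos: [464.6, -57.7, 207.0]
tcp_rot: [-1.182, 1.571, -2.112]
ft_force: [0.4, 0.9, -0.8]
opening: 0.004
```

Request:
{"method": "carry_out", "body": {"grip": [1, 1, 1, 1, 1], "linear": [[0.007, 0.041, -0.049], [0.007, 0.047, -0.043], [0.007, 0.052, -0.036], [0.007, 0.056, -0.029], [0.007, 0.06, -0.021]], "turn": [-0.043, -0.043, -0.043, -0.043, -0.043]}}

```text
t: 2.15
eef_pos: [473.7, 100.8, 189.4]
tcp_rot: [-1.939, 1.571, -2.193]
ft_force: [-0.1, 0.8, -0.0]
opening: 0.005
```

Request:
{"method": "carry_out", "body": {"grip": [1, 1, 1], "linear": [[0.007, 0.062, -0.013], [0.007, 0.063, -0.004], [0, 0, 0]], "turn": [-0.043, -0.043, 0]}}

```text
t: 2.45
eef_pos: [477.3, 165.2, 182.1]
tcp_rot: [2.963, 1.57, 2.981]
ft_force: [-0.2, -1.2, 0.0]
opening: 0.001
```

```bash
python3 - <<'E'
from h import *
import mv
mv.plan([(484,164.4,104,90.7)])
i=cams.camera_info('wrist');im=cams.read_camera('wrist');cv2.imwrite('pics/w1.png',im)
c,s=np.cos(.012),np.sin(.012)
def W(x,y,z):return [542.1+c*x-s*y,165.1+s*x+c*y,z]
P=[W(-58,0,84),W(-80,50,84),W(-80,-50,84),W(35,32,84),W(-35,32,84),W(-35,-32,84),W(32,22,46),W(32,-22,46),W(-95,75,12)]
print(proj(i,P).round(0).tolist())
for q in proj(i,P): cv2.circle(im,tuple(int(v) for v in q),3,(0,0,255),1)
cv2.imwrite('pics/w1m.png',im)
E
```

```text
t 2.45 pos [477.3 165.2 182.1] th 91.0 F [-0.2 -1.2  0. ] open 0.001 j [ 0.2   0.38  1.9   0.    0.86 -1.39]
[[0.0781, -0.0009, 0.0067], [0.078, -0.0009, 0.0068]] [np.float64(0.0009), np.float64(0.0009)]
[[319.0, 215.0], [373.0, 193.0], [265.0, 192.0], [349.0, 298.0], [352.0, 237.0], [286.0, 237.0], [338.0, 276.0], [300.0, 275.0], [384.0, 164.0]]
```

View pics/w1m.png

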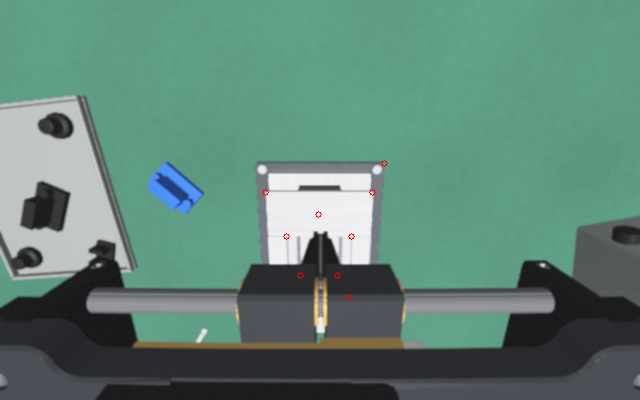

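The wrist view shows the cover's front bar edges at (266,192) and (373,192), matching the projected nest fit to about 1 px. Descending to just above the press spot.

Request:
{"method": "carry_out", "body": {"grip": [1, 1, 1, 1], "linear": [[0.07, 0, 0.006], [0.06, -0.001, 0.006], [0.018, 0, 0], [0, 0, 0]], "turn": [0.001, 0.001, 0, 0]}}

```text
t: 2.9
eef_pos: [483.1, 161.4, 107.9]
tcp_rot: [-2.887, 1.568, -2.885]
ft_force: [0.5, -0.3, 0.2]
opening: -0.0
```

Request:
{"method": "carry_out", "body": {"grip": [1, 1, 1, 1, 1], "linear": [[0.004, 0, 0], [0.004, 0, 0], [0.004, 0, 0], [0, 0, 0], [0, 0, 0]], "turn": [0, 0, 0, 0, 0]}}

```text
t: 3.4
eef_pos: [483.6, 162.2, 102.9]
tcp_rot: [-0.039, 1.57, -0.035]
ft_force: [-0.1, 0.6, 0.5]
opening: 0.003
```

Request:
{"method": "carry_out", "body": {"grip": [1, 1, 1, 1], "linear": [[0.004, 0, 0], [0.004, 0, 0], [0.003, 0, 0], [0, 0, 0]], "turn": [0, 0, 0, 0]}}

```text
t: 3.8
eef_pos: [483.4, 162.2, 97.0]
tcp_rot: [-2.67, 1.571, -2.665]
ft_force: [-1.5, 0.1, 3.6]
opening: 0.001
```

Request:
{"method": "carry_out", "body": {"grip": [1, 1, 1], "linear": [[0.003, 0, 0], [0.003, 0, 0], [0, 0, 0]], "turn": [0, 0, 0]}}

```text
t: 4.1
eef_pos: [483.4, 162.2, 93.9]
tcp_rot: [-2.796, 1.57, -2.791]
ft_force: [-1.4, 0.3, 3.4]
opening: 0.002
```

Request:
{"method": "carry_out", "body": {"grip": [1, 1, 1], "linear": [[0.002, 0, 0], [0.001, 0, 0], [0, 0, 0]], "turn": [0, 0, 0]}}

```text
t: 4.4
eef_pos: [483.3, 162.2, 92.5]
tcp_rot: [-2.795, 1.57, -2.791]
ft_force: [-2.5, 1.0, 2.2]
opening: 0.003
```

Request:
{"method": "carry_out", "body": {"grip": [1, 1, 1], "linear": [[0.002, 0, 0], [0, 0, 0], [0, 0, 0]], "turn": [0, 0, 0]}}

```text
t: 4.7
eef_pos: [483.4, 162.1, 91.6]
tcp_rot: [-2.745, 1.57, -2.74]
ft_force: [-2.6, 0.8, 3.3]
opening: 0.005
```

Request:
{"method": "carry_out", "body": {"grip": [1, 1, 1], "linear": [[0.002, 0, 0], [0, 0, 0], [0, 0, 0]], "turn": [0, 0, 0]}}

```text
t: 5.0
eef_pos: [483.4, 162.1, 90.7]
tcp_rot: [-1.941, 1.571, -1.936]
ft_force: [-3.7, 0.9, 6.6]
opening: 0.004
```

Request:
{"method": "carry_out", "body": {"grip": [1, 1, 1], "linear": [[0.001, 0, 0], [0, 0, 0], [0, 0, 0]], "turn": [0, 0, 0]}}

```text
t: 5.3
eef_pos: [483.4, 162.2, 90.4]
tcp_rot: [-0.773, 1.571, -0.769]
ft_force: [-4.3, 0.3, 10.1]
opening: 0.003
```

Request:
{"method": "carry_out", "body": {"grip": [1, 1, 1], "linear": [[0.001, 0, 0], [0, 0, 0], [0, 0, 0]], "turn": [0, 0, 0]}}

```text
t: 5.6
eef_pos: [483.4, 162.2, 90.2]
tcp_rot: [-0.121, 1.57, -0.117]
ft_force: [-5.9, -0.5, 12.9]
opening: 0.007
```

Hard end felt at about 13 N. Backing off up and towards the robot.

Request:
{"method": "carry_out", "body": {"grip": [1, 1, 1, 1, 1], "linear": [[-0.03, 0, -0.01], [-0.05, 0, -0.08], [-0.05, 0, -0.08], [-0.08, 0, -0.05], [-0.08, 0, -0.02]], "turn": [0, 0, 0, 0, 0]}}

```text
t: 6.1
eef_pos: [360.9, 161.4, 236.2]
tcp_rot: [-2.678, 1.57, -2.672]
ft_force: [0.9, -0.2, -0.5]
opening: 0.004
```

```bash
python3 - <<'E'
from h import *
import mv
mv.plan([])
for k in range(3): cv2.imwrite(f'pics/s{k}.png',cams.read_camera('side'))
im=cv2.imread('pics/s2.png');cv2.imwrite('pics/s2c.png',cv2.resize(im[90:350,190:490],None,fx=2,fy=2))
E
```

```text
t 6.10 pos [360.9 161.4 236.2] th 90.3 F [ 0.9 -0.2 -0.5] open 0.004 j [ 0.25  0.15  2.07 -0.    0.92 -1.32]
```

View pics/s2c.png

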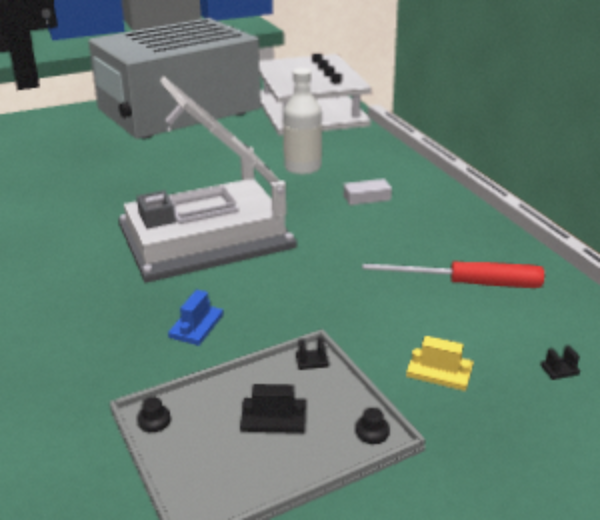

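The cover is springing up and everything else is untouched. Going to the bracket with the fingers part open.

```bash
python3 mv.py "[(507,-170,150,64.8)]"
```

```text
t 6.25 pos [363.8 161.9 237.2] th 90.3 F [ 0.  -0.9 -0.8] open 0.006 j [ 0.25  0.15  2.06 -0.    0.92 -1.32]
[[0.0218, -0.0831, 0.0354], [0.0218, -0.0811, 0.0399], [0.0218, -0.0787, 0.0444], [0.0218, -0.0761, 0.0487], [0.0218, -0.0733, 0.0529]] [np.float64(0.0177), np.float64(0.0177), np.float64(0.0177), np.float64(0.0177), np.float64(0.0177)]
[[0.0218, -0.0702, 0.0568], [0.0218, -0.067, 0.0607], [0.0218, -0.0635, 0.0643]] [np.float64(0.0177), np.float64(0.0177), np.float64(0.0177)]
```

Request:
{"method": "carry_out", "body": {"grip": [0.1, 0.1, 0.1, 0.1, 0.1], "linear": [[0.022, -0.083, 0.035], [0.022, -0.081, 0.04], [0.022, -0.079, 0.044], [0.022, -0.076, 0.049], [0.022, -0.073, 0.053]], "turn": [0.018, 0.018, 0.018, 0.018, 0.018]}}

```text
t: 6.75
eef_pos: [452.7, -47.9, 178.4]
tcp_rot: [-2.961, 1.57, 3.042]
ft_force: [0.8, 0.7, -0.1]
opening: 0.368
```

Request:
{"method": "carry_out", "body": {"grip": [0.1, 0.1, 0.1, 0.1, 0.1], "linear": [[0.022, -0.07, 0.057], [0.022, -0.067, 0.061], [0.022, -0.063, 0.064], [0, 0, 0], [0, 0, 0]], "turn": [0.018, 0.018, 0.018, 0, 0]}}

```text
t: 7.25
eef_pos: [505.0, -171.0, 145.2]
tcp_rot: [-3.122, 1.568, 2.712]
ft_force: [0.0, 0.7, -0.2]
opening: 0.452
```

```bash
python3 - <<'E'
from h import *
import mv
mv.plan([(507.5,-170.4,80,64.8),(507.5,-170.4,33,64.8)])
i=cams.camera_info('wrist');im=cams.read_camera('wrist');cv2.imwrite('pics/w2.png',im)
def box(p,pts):
    c,s=np.cos(p[2]),np.sin(p[2]);return [[p[0]+c*x-s*y,p[1]+s*x+c*y,z] for x,y,z in pts]
p=(507.5,-170.4,-.44)
q=proj(i,box(p,[(28,18,13),(28,-18,13),(-28,-18,13),(-28,18,13),(18,7,39),(18,-7,39),(-18,-7,39),(-18,7,39)]))
print(q.round(1).tolist())
z=cv2.resize(im[130:330,220:420],None,fx=3,fy=3,interpolation=cv2.INTER_CUBIC)
for a in q: cv2.circle(z,tuple(int((v-o+.375)*3) for v,o in zip(a,(220,130))),3,(0,0,255),1)
cv2.imwrite('pics/w2m.png',z)
E
```

```text
t 7.25 pos [ 505.  -171.   145.2] th 64.3 F [ 0.   0.7 -0.2] open 0.452 j [-0.45  0.47  1.87 -0.    0.8  -1.57]
[[0.0652, 0.0016, 0.002], [0.0652, 0.0016, 0.002], [0.094, -0.0, 0.0]] [np.float64(-0.0015), np.float64(-0.0015), np.float64(-0.0)]
[[338.7, 224.0], [305.8, 224.3], [304.4, 173.8], [339.2, 173.5], [329.3, 224.4], [315.3, 224.5], [314.7, 189.5], [329.3, 189.4]]
```

View pics/w2m.png

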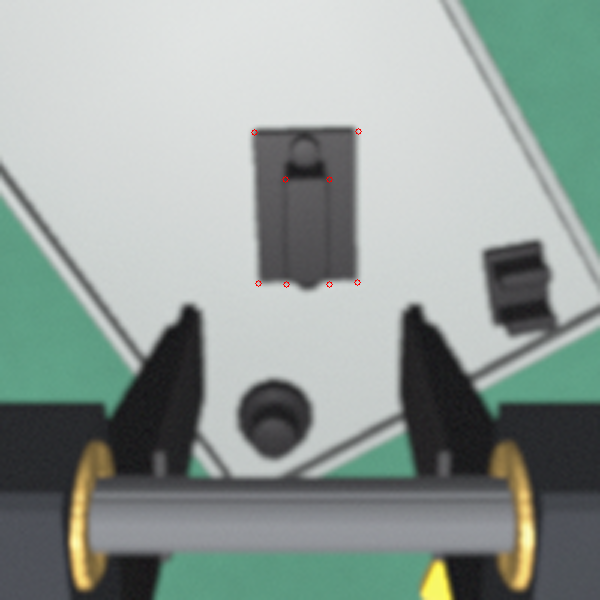

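The outline of the bracket matches the projected fit to under 1 px: foot corners at crop (254,131), (357,131), (258,282) and (357,282). Descending and gripping.

Request:
{"method": "carry_out", "body": {"grip": [0.1, 0.1, 0.1, 0.1, 0.1], "linear": [[0.065, 0.002, 0.002], [0.065, 0.001, 0.002], [0.06, 0, 0], [0.034, 0, 0], [0, 0, 0]], "turn": [-0.001, -0.001, 0, 0, 0]}}

```text
t: 7.8
eef_pos: [506.9, -168.3, 33.1]
tcp_rot: [-3.135, 1.567, 2.709]
ft_force: [-0.3, 0.3, 0.7]
opening: 0.451
```

Request:
{"method": "carry_out", "body": {"grip": [1, 1, 1, 1, 1], "linear": [[0, 0, 0], [0, 0, 0], [0, 0, 0], [0, 0, 0], [0, 0, 0]], "turn": [0, 0, 0, 0, 0]}}

```text
t: 8.3
eef_pos: [508.2, -169.9, 35.3]
tcp_rot: [-0.01, 1.57, -0.452]
ft_force: [-0.7, 1.1, 7.0]
opening: 0.146
```

Request:
{"method": "carry_out", "body": {"grip": [1, 1, 1, 1], "linear": [[-0.02, 0, 0], [-0.08, 0, 0], [-0.08, 0, 0], [0, 0, 0]], "turn": [0, 0, 0, 0]}}

```text
t: 8.7
eef_pos: [509.7, -170.6, 129.6]
tcp_rot: [-0.018, 1.563, -0.459]
ft_force: [-0.2, -0.4, -0.7]
opening: 0.142
```

```bash
python3 - <<'E'
from h import *
import mv
mv.plan([(480,-20,180,78),(542.1,165.1,150,90.7)])
i=cams.camera_info('wrist');a=cams.read_camera('wrist');b=cams.read_camera('side')
cv2.imwrite('pics/w3m.png',np.hstack([cv2.resize(a[150:300,250:400],(450,450),interpolation=cv2.INTER_CUBIC),cv2.resize(b[100:320,220:390],(348,450),interpolation=cv2.INTER_CUBIC)]))
E
```

```text
t 8.70 pos [ 509.7 -170.6  129.6] th 64.7 F [-0.2 -0.4 -0.7] open 0.142 j [-0.45  0.49  1.88 -0.    0.76 -1.58]
[[-0.0252, 0.0618, -0.0456], [-0.0252, 0.0643, -0.0419], [-0.0252, 0.0666, -0.0381], [-0.0253, 0.0687, -0.0343], [0.012, 0.0776, 0.0089]] [np.float64(-0.0185), np.float64(-0.0185), np.float64(-0.0184), np.float64(-0.0185), np.float64(-0.0141)]
[[0.012, 0.0771, 0.0124], [0.012, 0.0765, 0.0157], [0.012, 0.0757, 0.0191], [0.012, 0.0748, 0.0225]] [np.float64(-0.0141), np.float64(-0.0141), np.float64(-0.0141), np.float64(-0.0141)]
```

View pics/w3m.png

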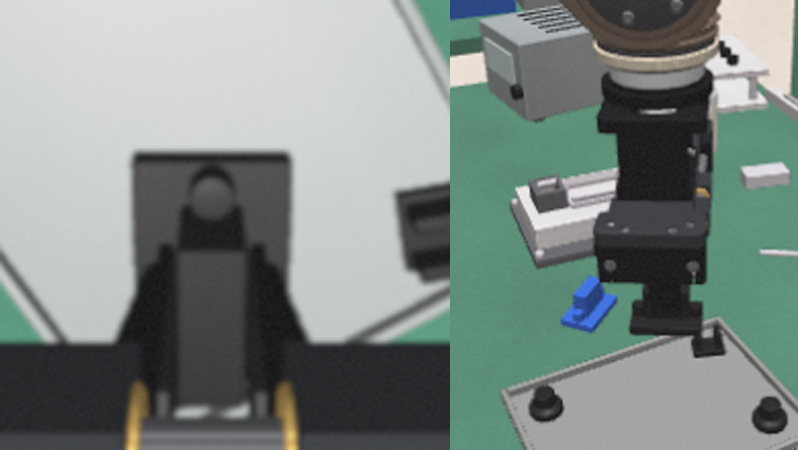

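The bracket is held square between the pads and has left the tray; its foot front corners are at crop (133,155) and (289,155). Measuring the in-hand offset.

```bash
python3 - <<'E'
from h import *
import mv
s,p,th=mv.cur();i=cams.camera_info('wrist')
px=[(250+133/3-.3,150+155/3-.3),(250+290/3-.3,150+155/3-.3)]
for dz in(-20,-21,-22):
    w=unp(i,px,p[2]+dz);T=R.from_euler('xyz',s['tcp_rot']).as_matrix();print(dz,((w-p)@T).round(2).tolist())
E
```

```text
-20 [[19.94, -17.26, -30.7], [19.93, 16.83, -30.68]]
-21 [[20.94, -17.36, -30.38], [20.93, 16.92, -30.37]]
-22 [[21.94, -17.46, -30.07], [21.93, 17.02, -30.06]]
```

Using the foot's bottom edge (29 mm below the TCP), the width comes out at 36 mm and the edge at 28 mm, so the bracket is centred on the TCP to within about 0.5 mm. Moving to above the pocket.

Request:
{"method": "carry_out", "body": {"grip": [1, 1, 1, 1, 1], "linear": [[-0.025, 0.062, -0.046], [-0.025, 0.064, -0.042], [-0.025, 0.067, -0.038], [-0.025, 0.069, -0.034], [0.012, 0.078, 0.009]], "turn": [-0.0185, -0.0185, -0.0185, -0.0185, -0.014]}}

```text
t: 9.3
eef_pos: [489.4, 19.7, 169.4]
tcp_rot: [-1.567, 1.571, -1.73]
ft_force: [1.2, -0.7, -0.7]
opening: 0.149
```

Request:
{"method": "carry_out", "body": {"grip": [1, 1, 1, 1, 1], "linear": [[0.012, 0.077, 0.012], [0.012, 0.076, 0.016], [0.012, 0.076, 0.019], [0.012, 0.075, 0.022], [0, 0, 0]], "turn": [-0.014, -0.014, -0.014, -0.014, 0]}}

```text
t: 9.8
eef_pos: [540.3, 169.6, 142.4]
tcp_rot: [-3.109, 1.568, -3.094]
ft_force: [-0.3, -0.3, -1.0]
opening: 0.142
```

Request:
{"method": "carry_out", "body": {"grip": [1], "linear": [[0, 0, 0]], "turn": [0]}}

```text
t: 9.9
eef_pos: [539.5, 166.7, 143.1]
tcp_rot: [-2.886, 1.568, -2.874]
ft_force: [0.3, -0.9, -0.6]
opening: 0.146
```

```bash
python3 - <<'E'
from h import *
import mv
mv.plan([(542.1,165.1,90,90.7)])
i=cams.camera_info('wrist');im=cams.read_camera('wrist');b=cams.read_camera('side')
c,s=np.cos(.012),np.sin(.012)
def W(x,y,z):return [542.1+c*x-s*y,165.1+s*x+c*y,z]
q=proj(i,[W(-32,22,46),W(-32,-22,46),W(32,22,46),W(32,-22,46)])
print(q.round(1).tolist())
z=cv2.resize(im[150:300,245:395],(450,450),interpolation=cv2.INTER_CUBIC)
for a in q: cv2.circle(z,tuple(int((v-o+.375)*3) for v,o in zip(a,(245,150))),3,(0,0,255),1)
cv2.imwrite('pics/w4m.png',np.hstack([z,cv2.resize(b[80:300,220:390],(348,450),interpolation=cv2.INTER_CUBIC)]))
E
```

```text
t 9.90 pos [539.5 166.7 143.1] th 90.7 F [ 0.3 -0.9 -0.6] open 0.146 j [ 0.18  0.51  1.8  -0.    0.84 -1.4 ]
[[0.0531, -0.0016, 0.0026], [0.0531, -0.0016, 0.0026]] [np.float64(-0.0), np.float64(-0.0)]
[[342.3, 177.8], [294.1, 177.8], [340.9, 241.8], [295.9, 241.8]]
```

View pics/w4m.png

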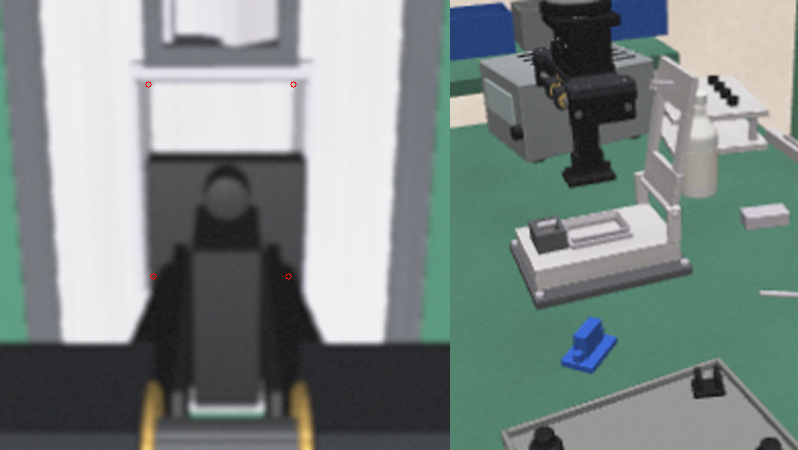

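The pocket's front inner corners sit at crop (148,80) and (295,80), matching the prediction within about 1 mm, and the cover stands fully open. Lowering.

Request:
{"method": "carry_out", "body": {"grip": [1, 1, 1, 1], "linear": [[0.05, -0.002, 0.002], [0.04, -0.001, 0.002], [0, 0, 0], [0, 0, 0]], "turn": [0, 0, 0, 0]}}

```text
t: 10.4
eef_pos: [542.3, 164.0, 100.0]
tcp_rot: [-2.714, 1.57, -2.705]
ft_force: [-0.1, 0.5, -0.7]
opening: 0.14
```

```bash
python3 mv.py "[(541.8,165.1,72,90.7)]"
```

```text
t 10.40 pos [542.3 164.  100. ] th 90.5 F [-0.1  0.5 -0.7] open 0.140 j [ 0.18  0.57  1.83 -0.    0.74 -1.4 ]
[[0.0559, 0.0022, -0.001]] [np.float64(-0.0009)]
```

Request:
{"method": "carry_out", "body": {"grip": [1, 1, 1, 1, 1], "linear": [[0.02, 0.002, 0], [0.02, 0, 0], [0.014, 0, 0], [0, 0, 0], [0, 0, 0]], "turn": [-0.001, 0, 0, 0, 0]}}

```text
t: 10.9
eef_pos: [542.3, 165.9, 72.4]
tcp_rot: [-2.673, 1.57, -2.659]
ft_force: [0.9, 0.1, -0.9]
opening: 0.145
```

Request:
{"method": "carry_out", "body": {"grip": [1, 1, 1, 1], "linear": [[0.002, 0, 0], [0.002, 0, 0], [0, 0, 0], [0, 0, 0]], "turn": [0, 0, 0, 0]}}

```text
t: 11.3
eef_pos: [542.3, 165.9, 70.7]
tcp_rot: [-0.392, 1.571, -0.378]
ft_force: [-0.4, -0.3, -0.0]
opening: 0.146
```

Request:
{"method": "carry_out", "body": {"grip": [1, 1, 1, 1], "linear": [[0.002, 0, 0], [0.001, 0, 0], [0, 0, 0], [0, 0, 0]], "turn": [0, 0, 0, 0]}}

```text
t: 11.7
eef_pos: [542.4, 165.9, 70.3]
tcp_rot: [0.007, 1.57, 0.021]
ft_force: [-4.8, -1.0, 14.2]
opening: 0.144
```

Contact is at the expected height (underside about 40 mm). Easing off and releasing slightly.

Request:
{"method": "carry_out", "body": {"grip": [1, 0.5, 0.5, 0.5, 0.5], "linear": [[-0.002, 0, 0], [0, 0, 0], [0, 0, 0], [0, 0, 0], [0, 0, 0]], "turn": [0, 0, 0, 0, 0]}}

```text
t: 12.2
eef_pos: [542.3, 165.8, 69.9]
tcp_rot: [-2.585, 1.571, -2.571]
ft_force: [-0.4, 0.1, -0.1]
opening: 0.248
```

Request:
{"method": "carry_out", "body": {"grip": [0.5, 0.5, 0.5, 0.5, 0.5], "linear": [[-0.01, 0, 0], [-0.04, 0, 0], [-0.08, 0, 0], [-0.09, 0, 0], [0, 0, 0]], "turn": [0, 0, 0, 0, 0]}}

```text
t: 12.7
eef_pos: [544.3, 166.3, 185.7]
tcp_rot: [0.153, 1.562, 0.167]
ft_force: [0.7, -0.3, 1.2]
opening: 0.247
```

```bash
python3 - <<'E'
from h import *
import mv
mv.plan([(542,165,285,90.7),(722,167,285,90.7),(722,167,218,90.7)])
i=cams.camera_info('wrist');im=cams.read_camera('wrist');b=cams.read_camera('side')
c,s=np.cos(.012),np.sin(.012)
z=cv2.resize(im[150:300,245:395],(450,450),interpolation=cv2.INTER_CUBIC)
cv2.imwrite('pics/w5m.png',np.hstack([z,cv2.resize(b[140:250,220:350],(530,450),interpolation=cv2.INTER_CUBIC)[:,:350]]))
t=cams.read_camera('top');cv2.imwrite('pics/top5.png',t)
print(unp('top',[(190,125)],75))
E
```

```text
t 12.70 pos [544.3 166.3 185.7] th 90.8 F [ 0.7 -0.3  1.2] open 0.247 j [ 0.18  0.46  1.75 -0.    0.92 -1.4 ]
[[-0.0662, -0.0008, -0.0015], [-0.0662, -0.0009, -0.0015], [-0.0662, -0.0008, -0.0016], [-0.0, -0.0001, 0.09], [-0.0, -0.0001, 0.09]] [np.float64(0.0002), np.float64(0.0002), np.float64(0.0002), np.float64(0.0), np.float64(0.0)]
[[-0.0, -0.0001, 0.09], [-0.0, -0.0001, 0.09], [0.067, -0.0, 0.0], [0.067, -0.0, 0.0]] [np.float64(0.0), np.float64(0.0), np.float64(0.0), np.float64(0.0)]
[[735.00332356 307.62945045  75.        ]]
```

View pics/w5m.png

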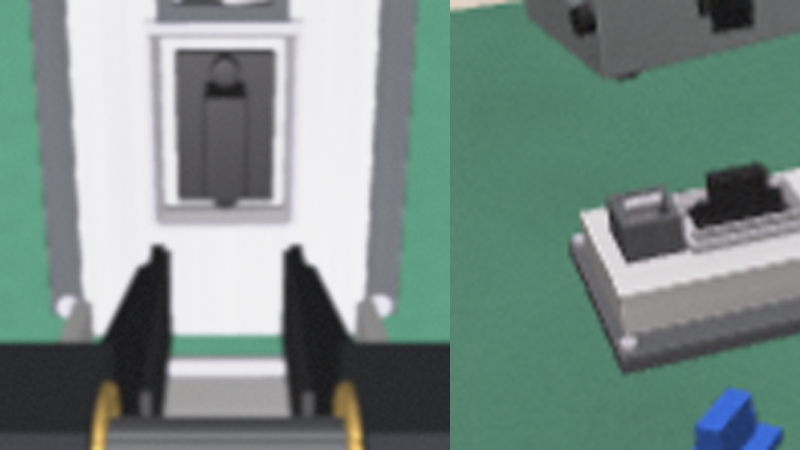

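The bracket sits flat in the pocket with gaps all round: foot at crop (175–275, 50–200) inside the rails. Going over and behind the raised cover; the bottle is at (735,308), clear of the path.

Request:
{"method": "carry_out", "body": {"grip": [1, 1, 1, 1, 1], "linear": [[-0.067, 0, -0.001], [-0.067, -0.001, -0.001], [-0.067, -0.001, -0.001], [0, 0, 0.06], [0, 0, 0.09]], "turn": [0, 0, 0, 0, 0]}}

```text
t: 13.35
eef_pos: [615.6, 166.2, 281.1]
tcp_rot: [-0.37, 1.571, -0.355]
ft_force: [0.8, 0.7, 0.8]
opening: 0.007
```

Request:
{"method": "carry_out", "body": {"grip": [1, 1, 1, 1, 1], "linear": [[0, 0, 0.09], [0, 0, 0.09], [0, 0, 0.04], [0, 0, 0], [0, 0, 0]], "turn": [0, 0, 0, 0, 0]}}

```text
t: 13.85
eef_pos: [725.4, 167.3, 278.3]
tcp_rot: [-3.004, 1.567, -2.99]
ft_force: [-0.4, 0.6, 0.1]
opening: 0.009
```

```bash
python3 mv.py "[(722,167,285,90.7),(722,167,226,90.7),(690,167,226,90.7)]"
```

```text
t 13.85 pos [725.4 167.3 278.3] th 90.8 F [-0.4  0.6  0.1] open 0.009 j [ 0.14  0.64  1.15 -0.    1.36 -1.45]
[[-0.0134, -0.0006, -0.0067], [0.059, 0.0, -0.0], [0.059, 0.0, -0.0], [-0.0, 0.0008, -0.064]] [np.float64(0.0005), np.float64(0.0), np.float64(0.0), np.float64(0.0)]
```

Request:
{"method": "carry_out", "body": {"grip": [1, 1, 1, 1, 1], "linear": [[0.055, 0, 0], [0.05, 0, -0.03], [0, 0, -0.04], [0, 0, -0.03], [0, 0, 0]], "turn": [0, 0, 0, 0, 0]}}

```text
t: 14.35
eef_pos: [673.6, 167.1, 228.5]
tcp_rot: [-2.975, 1.57, -2.96]
ft_force: [0.8, -0.0, 0.4]
opening: 0.006
```

```bash
cat > arc.py <<'E'
import mv,numpy as np,sys
H=(622,166,76)
def wp(phi,r):
    f=np.radians(phi);hw=9
    x=H[0]-r*np.cos(f)+8*np.sin(f)+hw; z=H[2]+r*np.sin(f)+8*np.cos(f)+14
    return (x,166-(622-x)*.012,z,90.7)
a,b,r0,r1,n=map(float,sys.argv[1:])
mv.plan([wp(p,r) for p,r in zip(np.linspace(a,b,int(n)),np.linspace(r0,r1,int(n)))],step=16)
E
python3 arc.py 90 40 135 138 10
```

```text
t 14.35 pos [673.6 167.1 228.5] th 90.8 F [ 0.8 -0.   0.4] open 0.006 j [ 0.15  0.59  1.37 -0.    1.18 -1.44]
[[0.0024, -0.0002, -0.0231], [0.0023, -0.0003, -0.023], [0.0024, -0.0002, -0.0231], [-0.001, -0.0, -0.0262], [0.0016, -0.0, -0.0263]] [np.float64(0.0003), np.float64(0.0003), np.float64(0.0002), np.float64(0.0), np.float64(0.0)]
[[0.0042, -0.0, -0.0261], [0.0067, -0.0, -0.0257], [0.0092, -0.0, -0.0249], [0.0116, -0.0, -0.024], [0.0138, 0.0, -0.0228]] [np.float64(0.0), np.float64(0.0), np.float64(0.0), np.float64(0.0), np.float64(0.0)]
[[0.0161, 0.0, -0.0213], [0.0181, 0.0, -0.0198]] [np.float64(0.0), np.float64(0.0)]
```

Request:
{"method": "carry_out", "body": {"grip": [1, 1, 1, 1, 1], "linear": [[0.002, 0, -0.015], [0.002, 0, -0.015], [0.002, 0, -0.015], [0, 0, -0.02], [0.001, 0, -0.02]], "turn": [0, 0, 0, 0, 0]}}

```text
t: 14.85
eef_pos: [632.7, 166.1, 224.7]
tcp_rot: [-0.06, 1.57, -0.046]
ft_force: [3.1, 0.3, 2.3]
opening: 0.002
```

```bash
python3 arc.py 85 40 135 138 9
```

```text
t 14.85 pos [632.7 166.1 224.7] th 90.8 F [3.1 0.3 2.3] open 0.002 j [ 0.16  0.54  1.49 -0.    1.12 -1.43]
[[-0.0009, 0.0001, -0.011], [0.0013, 0.0, -0.0266], [0.0039, 0.0, -0.0265], [0.0066, 0.0, -0.0259], [0.009, 0.0, -0.0253]] [np.float64(0.0005), np.float64(0.0), np.float64(0.0), np.float64(0.0), np.float64(0.0)]
[[0.0116, 0.0, -0.0244], [0.0139, 0.0001, -0.0231], [0.0161, -0.0, -0.0217], [0.0183, -0.0, -0.0201]] [np.float64(0.0), np.float64(0.0), np.float64(0.0), np.float64(0.0)]
```

Contact at 3–4 N as expected. Following the arc.

Request:
{"method": "carry_out", "body": {"grip": [1, 1, 1, 1, 1], "linear": [[-0.001, 0, -0.011], [0.001, 0, -0.025], [0.004, 0, -0.025], [0.006, 0, -0.025], [0.009, 0, -0.025]], "turn": [0, 0, 0, 0, 0]}}

```text
t: 15.35
eef_pos: [577.3, 165.3, 214.9]
tcp_rot: [-0.126, 1.57, -0.112]
ft_force: [4.3, 0.4, -1.0]
opening: 0.004
```

```bash
python3 arc.py 58 6 137 145 10
```

```text
t 15.35 pos [577.3 165.3 214.9] th 90.8 F [ 4.3  0.4 -1. ] open 0.004 j [ 0.17  0.47  1.64 -0.    1.03 -1.42]
[[0.0091, 0.0003, -0.0242], [0.013, 0.0, -0.0247], [0.0156, 0.0, -0.0233], [0.018, 0.0, -0.0218], [0.0203, 0.0001, -0.02]] [np.float64(0.0005), np.float64(0.0), np.float64(0.0), np.float64(0.0), np.float64(0.0)]
[[0.0223, -0.0, -0.018], [0.0242, -0.0, -0.0156], [0.0257, -0.0, -0.0133], [0.0272, -0.0, -0.0106], [0.0283, -0.0, -0.0078]] [np.float64(0.0), np.float64(0.0), np.float64(0.0), np.float64(0.0), np.float64(0.0)]
```

Request:
{"method": "carry_out", "body": {"grip": [1, 1, 1, 1, 1], "linear": [[0.009, 0, -0.024], [0.013, 0, -0.024], [0.016, 0, -0.023], [0.018, 0, -0.022], [0.02, 0, -0.02]], "turn": [0, 0, 0, 0, 0]}}

```text
t: 15.85
eef_pos: [521.1, 164.6, 177.1]
tcp_rot: [0.089, 1.569, 0.103]
ft_force: [5.2, 0.1, 1.5]
opening: 0.001
```

```bash
python3 arc.py 29 6 139 145 5
```

```text
t 15.85 pos [521.1 164.6 177.1] th 90.8 F [5.2 0.1 1.5] open 0.001 j [ 0.19  0.44  1.81 -0.    0.89 -1.4 ]
[[0.0255, 0.0004, -0.0155], [0.0231, 0.0, -0.0165], [0.025, 0.0001, -0.0142], [0.0265, -0.0, -0.0117], [0.0279, -0.0, -0.009]] [np.float64(0.0005), np.float64(0.0), np.float64(0.0), np.float64(0.0), np.float64(0.0)]
```

Request:
{"method": "carry_out", "body": {"grip": [1, 1, 1, 1, 1], "linear": [[0.023, 0, -0.017], [0.023, 0, -0.017], [0.025, 0, -0.014], [0.025, 0, -0.011], [0, 0, 0]], "turn": [0, 0, 0, 0, 0]}}

```text
t: 16.35
eef_pos: [490.4, 164.1, 128.1]
tcp_rot: [-2.969, 1.568, -2.955]
ft_force: [-0.1, -0.3, 2.0]
opening: 0.002
```

```bash
python3 mv.py "[(484,162.5,106,90.7)]"
```

```text
t 16.35 pos [490.4 164.1 128.1] th 90.8 F [-0.1 -0.3  2. ] open 0.002 j [ 0.2   0.47  1.93  0.    0.74 -1.39]
[[0.0442, -0.003, -0.0129]] [np.float64(0.0006)]
```

Request:
{"method": "carry_out", "body": {"grip": [1, 1, 1, 1, 1], "linear": [[0.014, -0.001, -0.004], [0.014, 0, -0.004], [0.012, 0, -0.002], [0.008, 0, 0], [0, 0, 0]], "turn": [0, 0, 0, 0, 0]}}

```text
t: 16.85
eef_pos: [486.6, 163.5, 104.5]
tcp_rot: [-2.888, 1.57, -2.874]
ft_force: [-0.3, 1.4, 2.5]
opening: 0.009
```

Request:
{"method": "carry_out", "body": {"grip": [1, 1, 1, 1, 1], "linear": [[0.004, 0, 0], [0.004, 0, 0], [0.003, 0, 0], [0, 0, 0], [0, 0, 0]], "turn": [0, 0, 0, 0, 0]}}

```text
t: 17.35
eef_pos: [486.6, 163.5, 99.5]
tcp_rot: [-2.618, 1.57, -2.604]
ft_force: [-1.4, -0.4, 3.1]
opening: 0.004
```

Previously the hard end began at TCP z of about 91. Continuing down.

Request:
{"method": "carry_out", "body": {"grip": [1, 1, 1, 1, 1], "linear": [[0.003, 0, 0], [0.003, 0, 0], [0.003, 0, 0], [0, 0, 0], [0, 0, 0]], "turn": [0, 0, 0, 0, 0]}}

```text
t: 17.85
eef_pos: [486.8, 163.5, 95.0]
tcp_rot: [-2.319, 1.571, -2.305]
ft_force: [-3.5, -0.1, 2.9]
opening: 0.008
```

Request:
{"method": "carry_out", "body": {"grip": [1, 1, 1, 1], "linear": [[0.003, 0, 0], [0.002, 0, 0], [0, 0, 0], [0, 0, 0]], "turn": [0, 0, 0, 0]}}

```text
t: 18.25
eef_pos: [486.8, 163.6, 92.6]
tcp_rot: [-1.775, 1.571, -1.761]
ft_force: [-3.3, -0.8, 2.5]
opening: 0.004
```

Request:
{"method": "carry_out", "body": {"grip": [1, 1, 1], "linear": [[0.003, 0, 0], [0, 0, 0], [0, 0, 0]], "turn": [0, 0, 0]}}

```text
t: 18.55
eef_pos: [486.8, 163.6, 91.2]
tcp_rot: [-0.25, 1.571, -0.236]
ft_force: [-3.0, -0.5, 5.5]
opening: 0.008
```

Request:
{"method": "carry_out", "body": {"grip": [1, 1, 1], "linear": [[0.0015, 0, 0], [0, 0, 0], [0, 0, 0]], "turn": [0, 0, 0]}}

```text
t: 18.85
eef_pos: [486.8, 163.6, 90.7]
tcp_rot: [-0.162, 1.57, -0.148]
ft_force: [-4.4, -1.8, 8.9]
opening: 0.002
```

Request:
{"method": "carry_out", "body": {"grip": [1, 1, 1], "linear": [[0.0015, 0, 0], [0, 0, 0], [0, 0, 0]], "turn": [0, 0, 0]}}

```text
t: 19.15
eef_pos: [486.9, 163.6, 90.4]
tcp_rot: [-0.022, 1.57, -0.008]
ft_force: [-6.6, -1.6, 15.7]
opening: 0.006
```

Hard end at about 16 N. Letting go straight up, gently.

Request:
{"method": "carry_out", "body": {"grip": [1, 1, 1, 1, 1], "linear": [[-0.005, 0, 0], [-0.008, 0, 0], [-0.01, 0, 0], [-0.01, 0, 0], [-0.01, 0, 0]], "turn": [0, 0, 0, 0, 0]}}

```text
t: 19.65
eef_pos: [487.0, 163.6, 111.5]
tcp_rot: [0.074, 1.57, 0.088]
ft_force: [-0.6, 0.5, 0.8]
opening: 0.005
```

Request:
{"method": "carry_out", "body": {"grip": [1, 1, 1, 1, 1], "linear": [[-0.04, 0, -0.04], [-0.06, 0, -0.06], [-0.06, 0, -0.06], [-0.06, 0, -0.06], [0, 0, 0]], "turn": [0, 0, 0, 0, 0]}}

```text
t: 20.15
eef_pos: [375.1, 162.3, 224.3]
tcp_rot: [0.227, 1.566, 0.242]
ft_force: [0.9, 0.6, 0.4]
opening: 0.006
```

Request:
{"method": "carry_out", "body": {"grip": [1, 1, 1, 1, 1], "linear": [[0, 0, 0], [0, 0, 0], [0, 0, 0], [0, 0, 0], [0, 0, 0]], "turn": [0, 0, 0, 0, 0]}}

```text
t: 20.65
eef_pos: [377.0, 162.0, 220.5]
tcp_rot: [-2.854, 1.569, -2.84]
ft_force: [-0.5, 0.2, -0.4]
opening: 0.005
```

```bash
python3 - <<'E'
from h import *
import mv
mv.plan([])
t=cams.read_camera('top');b=cams.read_camera('side')
o=cv2.imread('pics/top0.png')
cv2.imwrite('pics/f.png',np.vstack([np.hstack([cv2.resize(t[165:285,215:315],(250,300)),cv2.resize(b[150:240,230:350],(400,300),interpolation=cv2.INTER_CUBIC)]),cv2.resize(t[50:310,140:500],(650,300))[:,:650]]))
E
```

```text
t 20.65 pos [377.  162.  220.5] th 90.8 F [-0.5  0.2 -0.4] open 0.005 j [ 0.24  0.2   2.06 -0.    0.89 -1.34]
```

View pics/f.png

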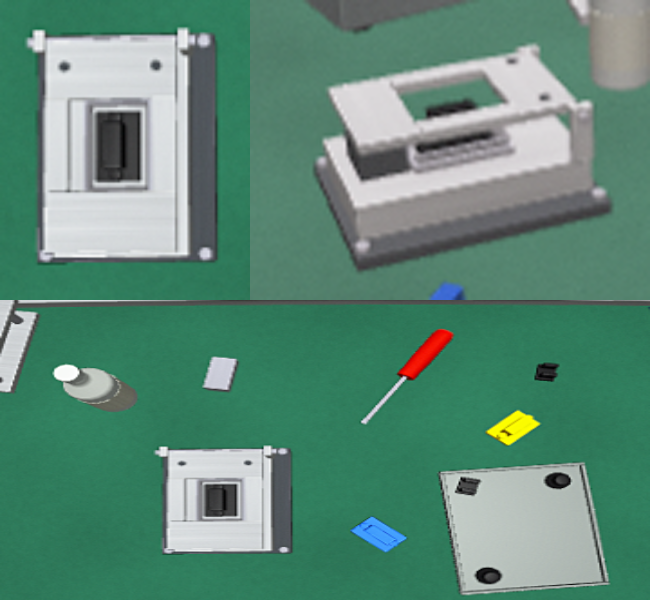

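The cover has stayed shut and level for over 1 s with the robot clear. The bracket shows flat in the pocket through the window, and all the bystanders are in place. Handing in.

```bash
python3 -c "
from cell import env
print(env.job_done(), env.state()['t'])"
```

```text
the job is handed in; nothing more can be done
the job is handed in; nothing more can be done
```

The bracket is in the nest and the cover is latched shut. The job was handed in at about 20.8 s of the 72 s allowed.

- **Opening:** I pressed the cover to its hard end at about 13 N, let go and backed off, and it sprang right up.
- **Loading:** I took the black ribbed bracket from the tray and set it in the pocket. It touched down with about 14 N, and the picture showed it flat with gaps on all sides.
- **Closing:** I pushed the cover down from behind along its arc, pressed it to the hard end, and let go. The vertical force read about 16 N (17 N in total), slightly over the 10 to 15 N suggested but well under 30 N.

In the last pictures, about 1 s after release, the cover was level and staying shut by itself. The bracket was in the pocket under the window, and the other things looked to be in their original places. The robot was clear, with a force reading of about zero. None of my checks failed or disagreed.

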